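# Filter block check in a hold-to-read tester

### The job

Drop the blue-topped filter block fully home into the tester's pocket and swing the locking lever shut over it. Only then press the tester's black spring key down until its collar's rim lies within the green band (about 10 mm of travel), never letting the red band sink into the collar, and finish while still holding the key there with the gripper: the program ends holding, without letting go. Leave the yellow-topped block and the vial where they are.

Things in the scene. Friction and masses are not known exactly. Their poses are not given: they have to be found in the camera images.
- blue_center (a point): centre (29 mm over the underside) of the loose blue-topped filter block, 56-112 g. Black body 36 (its x) x 28 (y) x 28 mm high, a clear round window in both x faces; on it a blue grip fin 12 (x) x 20 (y) mm, 30 mm tall: 58 mm in all; z up. Starts standing on the worktop. Grip the fin across its x, fingertips just over the body. Works either way round (half turn).
- amber_center (a point): centre of the other filter block, the same size and shape but with a yellow fin and amber windows. Not to be moved.
- pocket_floor (a point): centre of the floor of the tester's pocket, 10 mm above the worktop, in the tester's axes (x away from the robot, y left, z up). Pocket 39 (x) x 31 (y) mm, 26 mm deep, mouth chamfered 3 mm: the aluminium pocket block's top is 36 mm above the worktop; a seated block's underside lies on this floor, its body 2 mm proud of the mouth. The block's x goes along the pocket's x.
- lever_pivot (a point): on the vertical hinge axis of the locking lever, 44 mm above the worktop, in the tester's axes at 12 mm to -x and 34 mm to +y of the pocket's centre.
- lever_knob (a point): half-way up the upright orange knob at the lever's end: 15 mm diameter, 45 to 75 mm above the worktop, 72 mm from the pivot. The steel arm (8 mm wide) lies 41 to 47 mm above the worktop; in closing it passes 3 mm over the body of a seated block, on the tester's -x side of its fin. A block not fully home stops it.
- lock_lever (a joint): angle of the lever (rad), 0 to 1.92, counter-clockwise from above. At 0 (open) it points from its pivot to the tester's -x, 0.35 rad outward to +y; at 0.35 straight along -x; at 1.92 (shut, at its stop) along the tester's -y across the block. Stays where it is left (friction 0.03 N m). Starts between 0 and 0.3.
- key_top (a point): centre of the flat top of the black round spring key, 26 mm diameter, 10 mm thick, 70 mm above the worktop when released; in the tester's axes 80 mm to -x and 33 mm to -y of the pocket's centre. Below the head its stem shows, from the grey collar's rim (40 mm above the worktop) upward: white 6 mm, green 8 mm, red 6 mm.
- hold_key (a joint): how far the key is pressed straight down (m), 0 to 0.020; the collar's rim lies in the green band from 0.006 to 0.014. Its spring pushes up with 2 N released and 0.3 N more for each mm (5 N at 10 mm) and returns it.
- vial_center (a point): centre of a loose amber screw vial, 25 mm diameter, 50 mm tall, standing on the worktop: a bystander.
- tester: grey base of the tester, 150 (x) x 110 (y) mm, fixed to the worktop; origin at the centre of its underside, x away from the robot, y left, z up. It carries the pocket (35 mm to +x of its centre), the locking lever and the spring key in its grey collar (near -x edge, right side).
Not all that is in view belongs to the job. What is shaped like the part that bears blue_center but pink or purple is not meant.

How it is judged:
By the outcome, as a careful person would: the job done as asked, in the order asked, and still so for the second after the job is handed in, while the arm keeps its last pose, push and grip.
It also fails if it takes over 72 s, if anything falls off the work surface, if the arm or the gripper's body presses on something with over 40 N, if the wrist force passes 120 N, or if a joint passes its speed limit or range.

### The arm

A 6-joint arm with a two-finger parallel gripper is mounted at the origin on a cart in front of the work surface, level with it; the furniture and walls round the work are solid. World frame = base frame: x ahead of the robot, y to its left, z up, the work surface at z = 0. Lengths are in m, angles in rad, forces in N, time in s.
With the tool pointing down it reaches from about 0.2 to 0.875 m from the base axis. Payload 3.4 kg.
Tool frame: the origin (TCP) lies between the finger pads; the fingertips stand 25 mm ahead of it and the grasp point (between the pads) lies 6 mm ahead of it (r.nose_length is the z of the fingertips in the tool frame, in m); z points along the fingers, x is the direction in which the jaws open and shut, and the axes are right-handed (so a half turn about z gives the same grasp; the last joint's range is limited). The gripper opens to 94 mm and grips with 3 to 60 N. Pads are 16 mm wide; open, the fingers measure 119 mm over their backs; the gripper's body (75 mm by 177 mm) begins 78 mm behind the grasp point.
Start: joints at [1.149, 0.276, 1.505, -0, 1.361, -0.121], TCP at [0.17, 0.549, 0.192] pointing down, gripper open.
Joint ranges: [-2.89, 2.89], [-0.75, 2.08], [0.22, 2.7], [-1.18, 4.32], [0.11, 2.71], [-2.7, 2.7]. Speed limits (rad/s): [2.57, 2.57, 3.14, 3.14, 3.14, 3.14].

### API

Orientations are given as a unit quaternion [w, x, y, z].
In Python, from plant import r, gripper_to, inverse_kinematics, vision, models, telemetry gives the robot as it stands. Calls block until the motion is done:
- r.move_to(position, orientation): joint-space move of the TCP to a pose.
- r.move_l(position, rot=None, vel=0.15, guard=None): straight line of the TCP; rot=None keeps the orientation; vel is the mean speed in m/s. With guard (N) it stops when the force on the tool has changed by that much, and returns True; else False.
- r.movej(angles): joint-space move.
- gripper_to(opening, f_grip=None): finger opening in m; f_grip is the grip in N (None keeps the last); returns when the fingers have stopped.
- r.hold(seconds).
- inverse_kinematics(position, orientation): joint angles nearest the present ones, or None.
- vision.snapshot(name): name is "side" or "top" or "wrist"; returns the picture (420x560x3 uint8, red, green, blue); there is no depth.
- vision.get_calibration(name): a dict with "fx", "fy", "cx", "cy" (pixels), "position" and "orientation" of the camera in the world. Camera axes: x right, y down, z forward; pixel columns grow to the right and rows downward; lengths in m; the calibration is good to about 2 mm. The wrist camera is an equidistant fisheye: a pixel r from the principal point sees the ray r / f radians off the axis. A picture is of the moment at which its call begins: read the wrist's pose just before it. get_calibration takes no time and is no camera call; for the wrist camera it gives the pose at the moment of the call.
A pose or a line that the arm cannot do raises r.PlanningError and nothing moves.
- r.sign_off(): hands the job in, once; it reports no verdict.
Trained networks look in the newest picture that a camera, given by its name, has taken for a name from the list of things; names that differ only in an ending like _2 or _b are one class to them, and where a whole thing is asked for, a point or a joint stands for the part that bears it (a point fixed in the world has none). Each returns a list of dicts, best first, with "score" (0 to 1); they miss things now and then, are a little off and sometimes report something else, mostly with a low value. They report only what shows in the picture. A call takes as long as a camera call. They do not tell look-alikes from the thing itself.
- models.boxes_of(thing, camera): "at" ([x, y, z] in m, in world coordinates, good to about 4 mm: the middle of the surface that is visible of it).
- models.regions_of(thing, camera): "pixels" (420x560 bool, what is visible of it).
- models.mark_of(thing, camera): "at" ([x, y, z] in m, in world coordinates, good to about 4 mm: a listed point, or the origin of a listed thing).
Readings, each from a call of its own:
- telemetry.current_t(): time.
- telemetry.current_joints(): joint angles.
- telemetry.current_dq(): joint speeds.
- telemetry.current_joint_efforts(): joint torques, N m.
- telemetry.current_ee_pos(): TCP position.
- telemetry.current_tool_rot(): TCP orientation.
- telemetry.current_wrist_force(): force on the tool from outside, world axes, zero at the start.
- telemetry.current_torque(): the same for the moment, N m.
- telemetry.current_opening(): finger opening in m.
Only numpy, scipy, OpenCV 4.12 (cv2) and the standard library are available. Lean on these libraries where they do the work, as an engineer would, in place of code of your own. Each camera call takes 0.05 s, during which the arm holds its last target.

## Working session

There is one attempt and no reset: what is moved stays moved. The work goes in short steps, each a Python script; the robot and the scene stay as the last script left them, time stands still between calls to the robot, and variables do not carry over. Pictures are saved under pics/ and viewed, and the job is handed in when it is done.

```bash
ls; mkdir -p pics
python3 - <<'E'
from plant import r, vision, models, telemetry
import cv2
for c in ["side","top","wrist"]:
    im=vision.snapshot(c); cv2.imwrite(f"pics/a_{c}.png",im[:,:,::-1])
    k=vision.get_calibration(c); print(c,k)
    for t in ["blue_center","amber_center","pocket_floor","lever_pivot","lever_knob","key_top","vial_center","tester"]:
        print(t,[( [round(float(v),4) for v in d["at"]],round(float(d["score"]),2)) for d in models.mark_of(t,c)[:4]])
print(telemetry.current_t())
E
```

```text
pics
side {'fx': 445.69059484211175, 'fy': 445.69059484211175, 'cx': 275.91039158605366, 'cy': 211.15849873788528, 'position': array([0.45199618, 0.75924141, 0.63509135]), 'orientation': array([-8.05318047e-04, -2.28905974e-02,  9.12421140e-01, -4.08611105e-01])}
blue_center [([0.4841, 0.388, 0.0288], 0.93), ([0.5161, 0.3121, 0.0299], 0.9), ([0.4331, 0.2597, 0.0325], 0.81), ([0.583, 0.3639, 0.0222], 0.69)]
amber_center [([0.3794, 0.3198, 0.0292], 0.72), ([0.4264, -0.0483, 0.0648], 0.27), ([0.4708, -0.1, -0.0019], 0.19)]
pocket_floor [([0.4991, -0.1028, 0.0118], 0.67)]
lever_pivot [([0.5021, -0.0702, 0.0462], 0.91), ([0.3805, 0.3225, 0.0282], 0.6)]
lever_knob [([0.4287, -0.0499, 0.0647], 0.69), ([0.5006, -0.1045, 0.0112], 0.46)]
key_top [([0.4182, -0.1216, 0.0702], 0.51)]
vial_center [([0.5875, 0.2025, 0.0241], 0.62), ([0.4981, -0.0708, 0.0436], 0.47)]
tester [([0.4689, -0.0968, -0.0016], 0.96)]
top {'fx': 535.136851859475, 'fy': 535.136851859475, 'cx': 282.0530532270607, 'cy': 211.39244222631535, 'position': array([0.34570684, 0.11440188, 1.32912916]), 'orientation': array([-0.039152
[... 204 characters left out ...]
er [([0.3781, 0.3213, 0.0287], 0.69)]
pocket_floor [([0.502, -0.1052, 0.0122], 0.58)]
lever_pivot [([0.4932, -0.0699, 0.0433], 0.7)]
lever_knob [([0.4301, -0.0458, 0.0605], 0.7)]
key_top [([0.417, -0.1197, 0.0675], 0.58)]
vial_center [([0.5858, 0.1981, 0.0269], 0.65)]
tester [([0.4672, -0.1019, -0.0007], 0.96)]
wrist {'fx': 325.19226210127806, 'fy': 325.19226210127806, 'cx': 276.6893665148633, 'cy': 209.58088955738137, 'position': array([0.09953126, 0.57097118, 0.38492429]), 'orientation': array([0.10407221, 0.7981905 , 0.58836922, 0.07669788])}
blue_center []
amber_center [([0.3841, 0.3222, 0.0296], 0.85)]
pocket_floor []
lever_pivot []
lever_knob []
key_top []
vial_center []
tester []
1.35
```

View pics/a_side.png

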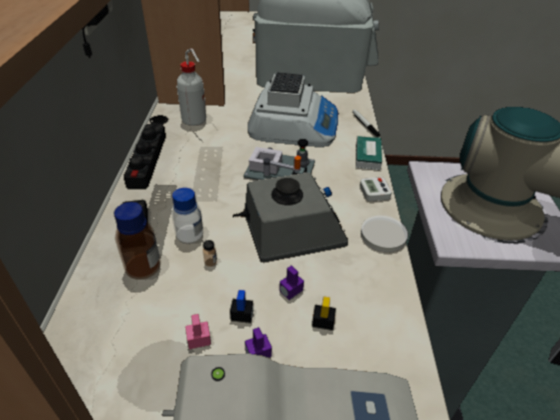

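View pics/a_top.png

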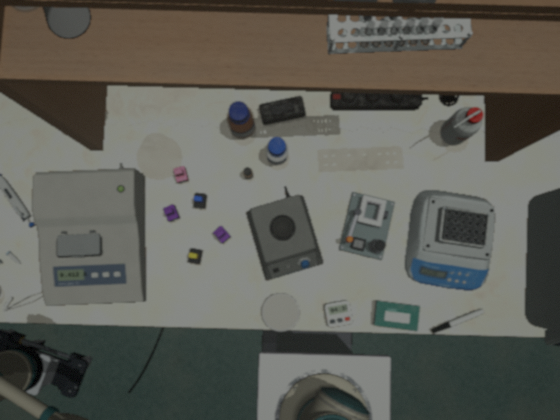

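Run:
```python
import cv2
im=cv2.imread("pics/a_side.png")
cv2.imwrite("pics/a_crop.png",cv2.resize(im[150:400,180:440],None,fx=3,fy=3,interpolation=3)[:600,:800]) 
im=cv2.imread("pics/a_top.png")
cv2.imwrite("pics/a_crop2.png",cv2.resize(im[90:240,130:330],None,fx=4,fy=4,interpolation=3))
```

```text
(no output)
```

View pics/a_crop.png

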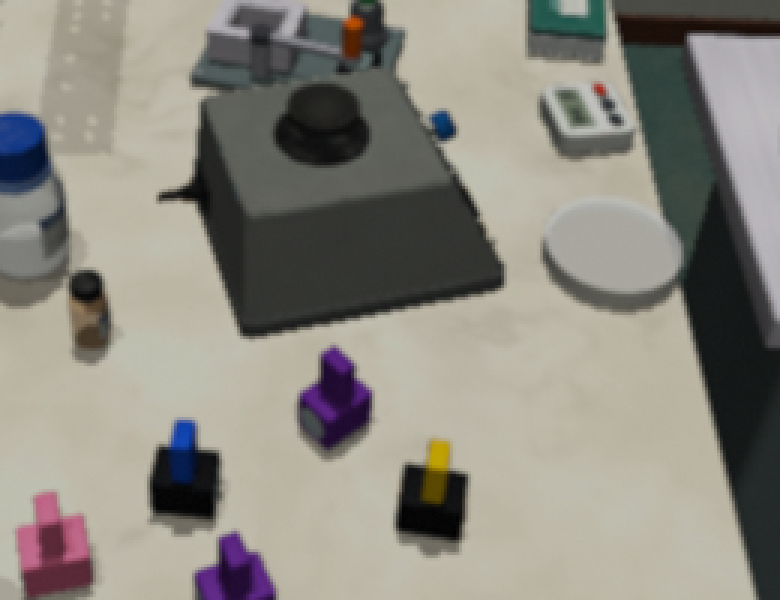

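View pics/a_crop2.png

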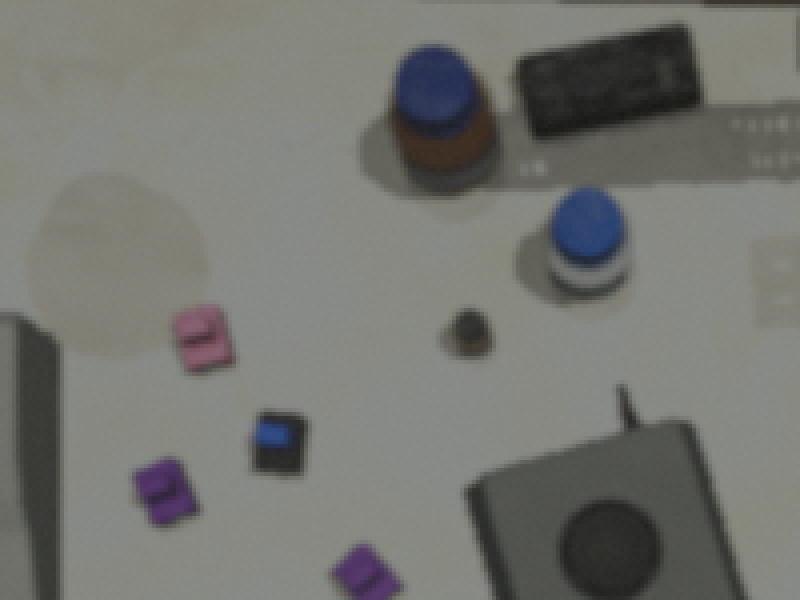

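```bash
cat > h.py <<'E'
from plant import r, gripper_to, inverse_kinematics, vision, models, telemetry
import numpy as np, cv2
from scipy.spatial.transform import Rotation as R
def q_down(a):  # tool z down, tool x (jaw axis) at angle a in world
    m=np.array([[np.cos(a),np.sin(a),0],[np.sin(a),-np.cos(a),0],[0,0,-1]]).T
    m=np.column_stack([[np.cos(a),np.sin(a),0],[np.sin(a),-np.cos(a),0],[0,0,-1]])
    x,y,z,w=R.from_matrix(m).as_quat(); return np.array([w,x,y,z])
def rotm(q): return R.from_quat([q[1],q[2],q[3],q[0]]).as_matrix()
def proj(k,P,fish=False):
    P=np.atleast_2d(P); c=(P-k["position"])@rotm(k["orientation"])
    if not fish:
        return np.column_stack([k["fx"]*c[:,0]/c[:,2]+k["cx"],k["fy"]*c[:,1]/c[:,2]+k["cy"]])
    rr=np.hypot(c[:,0],c[:,1]); th=np.arctan2(rr,c[:,2]); s=th/np.maximum(rr,1e-9)
    return np.column_stack([k["fx"]*c[:,0]*s+k["cx"],k["fy"]*c[:,1]*s+k["cy"]])
def ray_to_z(k,uv,z,fish=False):
    uv=np.atleast_2d(uv).astype(float); d=np.column_stack([(uv[:,0]-k["cx"])/k["fx"],(uv[:,1]-k["cy"])/k["fy"]])
    if fish:
        t=np.hypot(d[:,0],d[:,1]); s=np.where(t>1e-9,np.sin(t)/np.maximum(t,1e-9),1)
        D=np.column_stack([d*s[:,None],np.cos(t)])
    else: D=np.column_stack([d,np.ones(len(d))])
    D=D@rotm(k["orientation"]).T
    return k["position"]+D*((z-k["position"][2])/D[:,2])[:,None]
def snap(c,name):
    k=vision.get_calibration(c); im=vision.snapshot(c); cv2.imwrite(f"pics/{name}.png",im[:,:,::-1]); return k,im
E
python3 - <<'E'
from h import *
print(telemetry.current_ee_pos(),rotm(telemetry.current_tool_rot()).round(3))
for a in np.arange(-180,180,15):
    for p in ([.516,.314,.15],[.5,-.103,.15]):
        s=inverse_kinematics(p,q_down(np.radians(a)))
        print(a,p[1],None if s is None else np.round(s,2))
E
```

```text
[0.17039232 0.54919859 0.19250598] [[ 0.296  0.955  0.   ]
 [ 0.955 -0.296  0.   ]
 [ 0.     0.    -1.   ]]
-180 0.314 None
-180 -0.103 None
-165 0.314 None
-165 -0.103 [-0.34  0.21  1.71 -0.    1.22  2.54]
-150 0.314 None
-150 -0.103 [-0.34  0.21  1.71 -0.    1.22  2.28]
-135 0.314 None
-135 -0.103 [-0.34  0.21  1.71 -0.    1.22  2.02]
-120 0.314 [ 0.43  0.34  1.51 -0.    1.29  2.53]
-120 -0.103 [-0.34  0.21  1.71 -0.    1.22  1.75]
-105 0.314 [ 0.43  0.34  1.51 -0.    1.29  2.26]
-105 -0.103 [-0.34  0.21  1.71 -0.    1.22  1.49]
-90 0.314 [ 0.43  0.34  1.51 -0.    1.29  2.  ]
-90 -0.103 [-0.34  0.21  1.71 -0.    1.22  1.23]
-75 0.314 [ 0.43  0.34  1.51 -0.    1.29  1.74]
-75 -0.103 [-0.34  0.21  1.71 -0.    1.22  0.97]
-60 0.314 [ 0.43  0.34  1.51 -0.    1.29  1.48]
-60 -0.103 [-0.34  0.21  1.71 -0.    1.22  0.71]
-45 0.314 [ 0.43  0.34  1.51 -0.    1.29  1.22]
-45 -0.103 [-0.34  0.21  1.71 -0.    1.22  0.45]
-30 0.314 [ 0.43  0.34  1.51 -0.    1.29  0.96]
-30 -0.103 [-0.34  0.21  1.71 -0.    1.22  0.18]
-15 0.314 [ 0.43  0.34  1.51 -0.    1.29  0.69]
-15 -0.103 [-0.34  0.21  1.71 
[... 400 characters left out ...]
0.314 [ 0.43  0.34  1.51 -0.    1.29 -0.62]
60 -0.103 [-0.34  0.21  1.71 -0.    1.22 -1.39]
75 0.314 [ 0.43  0.34  1.51 -0.    1.29 -0.88]
75 -0.103 [-0.34  0.21  1.71 -0.    1.22 -1.65]
90 0.314 [ 0.43  0.34  1.51 -0.    1.29 -1.14]
90 -0.103 [-0.34  0.21  1.71 -0.    1.22 -1.91]
105 0.314 [ 0.43  0.34  1.51 -0.    1.29 -1.4 ]
105 -0.103 [-0.34  0.21  1.71 -0.    1.22 -2.17]
120 0.314 [ 0.43  0.34  1.51 -0.    1.29 -1.66]
120 -0.103 [-0.34  0.21  1.71 -0.    1.22 -2.43]
135 0.314 [ 0.43  0.34  1.51 -0.    1.29 -1.92]
135 -0.103 [-0.34  0.21  1.71 -0.    1.22 -2.7 ]
150 0.314 [ 0.43  0.34  1.51 -0.    1.29 -2.19]
150 -0.103 None
165 0.314 [ 0.43  0.34  1.51 -0.    1.29 -2.45]
165 -0.103 None
```

Candidates for blue_center: blue fin on a black body at side (241,307); pink at (198,332); purple at (259,345) and (291,284). Only the first has a blue top on a black body with clear windows, and the crop confirms it at world ≈(0.516, 0.314). Going above it for a closer view.

Run:
```python
from h import *
r.move_to([.516,.314,.22],q_down(0.0))
k,im=snap("wrist","b_wrist")
print(k["position"],rotm(k["orientation"]).round(2).tolist())
m=models.mark_of("blue_center","wrist"); print([(d["at"].round(4) if hasattr(d["at"],'round') else d["at"],d["score"]) for d in m])
print(telemetry.current_t())
```

```text
[0.51537666 0.38890416 0.41242187] [[1.0, 0.0, -0.0], [0.0, -0.97, -0.26], [-0.0, 0.26, -0.97]]
[([0.5162, 0.315, 0.0321], 0.89), ([0.5763, 0.3718, 0.0289], 0.8), ([0.4334, 0.2587, 0.0281], 0.7), ([0.4834, 0.3815, 0.0299], 0.59)]
3.0
```

View pics/b_wrist.png

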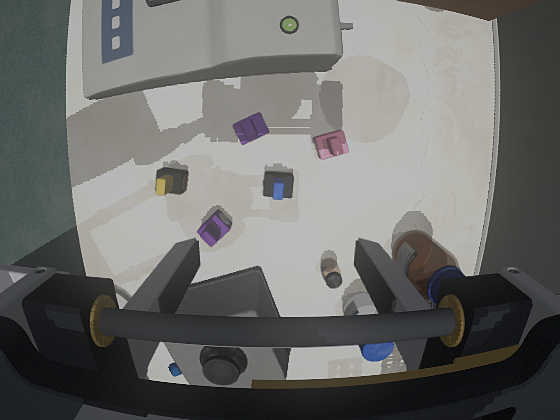

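```bash
cat >> h.py <<'E'
from scipy.optimize import minimize
def box(cx,cy,hx,hy,z0,z1): return np.array([[cx+sx*hx,cy+sy*hy,z] for sx in(-1,1) for sy in(-1,1) for z in(z0,z1)])
BLOCK=[box(0,0,.018,.014,0,.028),box(0,0,.006,.010,.028,.058)]
def sil(k,parts,p,z,fish,S=4):
    c,s=np.cos(p[2]),np.sin(p[2]); m=np.zeros((420*S,560*S),np.uint8)
    for b in parts:
        w=np.column_stack([p[0]+c*b[:,0]-s*b[:,1],p[1]+s*b[:,0]+c*b[:,1],b[:,2]+z])
        h=cv2.convexHull(np.float32((proj(k,w,fish)+.5)*S-.5)).astype(np.float32)
        cv2.fillConvexPoly(m,np.round(h*16).astype(np.int32),1,shift=4)
    return cv2.resize(m.astype(np.float32),(560,420),interpolation=cv2.INTER_AREA)
def fit(k,mask,parts,p0,z=0.,fish=True):
    mask=mask.astype(np.float32)
    f=lambda p:np.abs(sil(k,parts,p,z,fish)-mask).sum()
    best=None
    for da in (-.2,0,.2):
        q=np.array(p0)+[0,0,da]
        o=minimize(f,q,method="Nelder-Mead",options=dict(initial_simplex=[q,q+[.004,0,0],q+[0,.004,0],q+[0,0,.1]],xatol=1e-5,fatol=.1))
        if best is None or o.fun<best.fun: best=o
    return best.x,best.fun,mask.sum()
E
python3 - <<'E'
from h import *
k,im=snap("wrist","c_wrist")
g=models.regions_of("blue_center","wrist")
for d in g:
    ys,xs=np.where(d["pixels"]); print(d["score"],xs.mean(),ys.mean(),len(xs))
d=min(g,key=lambda d:np.hypot(*(np.array(np.where(d["pixels"])).mean(1)-[185,278])))
np.savez("blue.npz",m=d["pixels"],im=im)
P=fit(k,d["pixels"],BLOCK,[.516,.315,0.]); print(P)
p=P[0]
v=cv2.resize(im[150:220,240:320,::-1],None,fx=7,fy=7,interpolation=0).copy()
c,s=np.cos(p[2]),np.sin(p[2])
for b in BLOCK:
    w=np.column_stack([p[0]+c*b[:,0]-s*b[:,1],p[1]+s*b[:,0]+c*b[:,1],b[:,2]]); u=((proj(k,w,True)-[240,150]+.5)*7).astype(int)
    for i,j in [(0,1),(2,3),(4,5),(6,7),(0,2),(2,6),(6,4),(4,0),(1,3),(3,7),(7,5),(5,1)]: cv2.line(v,tuple(map(int,u[i])),tuple(map(int,u[j])),(0,255,0),1)
cv2.imwrite("pics/c_fit.png",v)
E
```

```text
0.91 214.59577278731837 227.2985468956407 757
0.9 250.34679665738162 128.1657381615599 718
0.89 277.80886075949365 184.44556962025317 790
0.63 330.59029649595686 143.90296495956872 742
(array([ 0.51655594,  0.31685744, -0.05238333]), np.float64(40.625), np.float32(790.0))
```

View pics/c_fit.png

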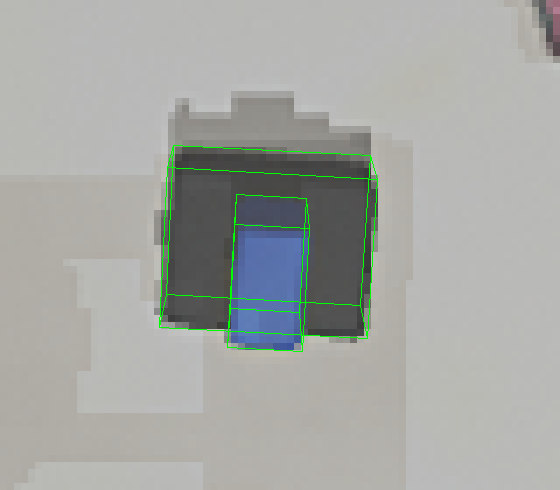

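Blue block found at (0.5166, 0.3169), with fin and body outlines matching. Grasping it.

Run:
```python
from h import *
p=[.5166,.3165]; a=-0.05
gripper_to(.06,20)
r.move_to([*p,.12],q_down(a))
print(r.move_l([*p,.056],vel=.08,guard=6), telemetry.current_ee_pos())
gripper_to(.0,20); print("open",telemetry.current_opening())
r.move_l([*p,.30],vel=.2)
print("open",telemetry.current_opening(),telemetry.current_wrist_force())
r.move_to([.47,-.2,.30],q_down(a))
snap("wrist","d_wrist"); snap("side","d_side");print(telemetry.current_t())
k,im=snap("wrist","d_wrist")
for t in ["pocket_floor","lever_pivot","lever_knob","key_top","tester"]:
    print(t,[( [round(float(v),4) for v in d["at"]],round(float(d["score"]),2)) for d in models.mark_of(t,"wrist")[:2]])
```

```text
False [0.51711099 0.31673437 0.05650827]
open 0.00046344441829234307
open 0.00030743543040768454 [ 0.88374736  0.07645782 -0.34920173]
9.5667
pocket_floor [([0.501, -0.108, 0.0106], 0.66)]
lever_pivot [([0.4954, -0.0692, 0.0449], 0.83)]
lever_knob [([0.4284, -0.0464, 0.061], 0.64), ([0.4687, -0.0973, -0.0045], 0.19)]
key_top [([0.4167, -0.1205, 0.07], 0.82)]
tester []
```

View pics/d_wrist.png

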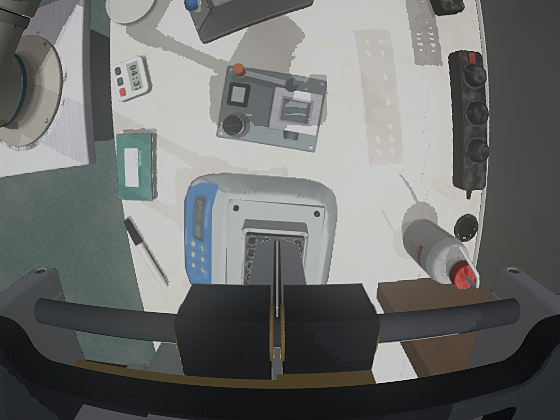

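View pics/d_side.png

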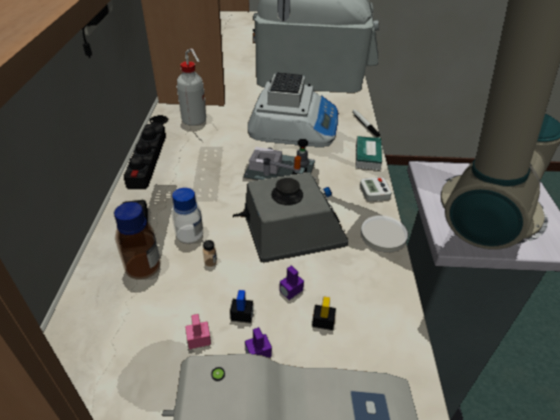

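The gripper closed to 0, so the grasp missed. The side view still shows the block at (241,307). Going back to look before retrying.

Run:
```python
from h import *
gripper_to(.06,20); print(telemetry.current_opening())
r.move_to([.5166,.3165,.22],q_down(-.05))
k,im=snap("wrist","e_wrist")
g=models.regions_of("blue_center","wrist")
d=min(g,key=lambda d:np.hypot(*(np.array(np.where(d["pixels"])).mean(1)-[185,278])))
P=fit(k,d["pixels"],BLOCK,[.516,.315,0.]); print(P, telemetry.current_ee_pos())
r.move_l([.5166,.3165,.10],vel=.2)
k,im=snap("wrist","e2_wrist"); snap("side","e2_side")
print(k["position"], telemetry.current_ee_pos(),proj(k,[[.5166,.3165,.058],[.5166,.3165,.075]],True))
```

```text
0.060181142814545015
(array([ 0.51623405,  0.31699311, -0.06281006]), np.float64(39.3125), np.float32(796.0)) [0.51722704 0.31546835 0.22028249]
[0.52119075 0.39052926 0.29339729] [0.51794381 0.31700664 0.10173728] [[275.04387939 224.75063533]
 [274.96493094 231.95391145]]
```

View pics/e2_wrist.png

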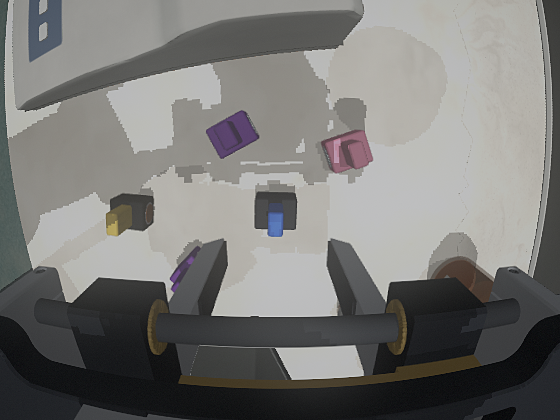

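View pics/e2_side.png

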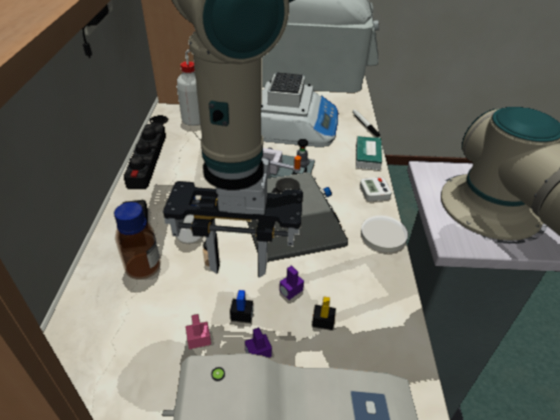

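Run:
```python
from h import *
ks=vision.get_calibration("side"); kw=vision.get_calibration("wrist"); kt=vision.get_calibration("top")
e=telemetry.current_ee_pos(); q=telemetry.current_tool_rot(); M=rotm(q); print(e,M.round(3).tolist(),r.nose_length,telemetry.current_opening())
print(telemetry.current_joints().round(3))
tips=np.array([e+M@[s*.03,0,r.nose_length] for s in(-1,1)]); print(tips)
print("tips side",proj(ks,tips),"wrist",proj(kw,tips,True))
b=np.array([[.5166,.3165,0.0],[.5166,.3165,.058]])
print("blk side",proj(ks,b),"top",proj(kt,b))
for d in models.boxes_of("blue_center","side"): print(d["at"],d["score"])
```

```text
[0.51794381 0.31700664 0.10173728] [[0.999, -0.05, 0.003], [-0.05, -0.999, 0.001], [0.003, -0.002, -1.0]] 0.025 0.06013543451714098
[0.435 0.383 1.577 0.    1.178 0.485]
[[0.48806009 0.31854838 0.07664572]
 [0.54798429 0.31553904 0.07682914]]
tips side [[257.36663446 288.56402985]
 [219.65254742 285.2556314 ]] wrist [[234.089473   231.90618254]
 [318.61920523 231.94179151]]
blk side [[240.96129066 315.36524479]
 [239.80344997 294.05800339]] top [[201.14620847 201.26234468]
 [197.60705214 198.07302757]]
[0.5827, 0.3763, 0.0216] 0.97
[0.4339, 0.2692, 0.0291] 0.95
[0.4829, 0.3928, 0.0262] 0.73
[0.515, 0.3268, 0.0298] 0.59
```

Run:
```python
import cv2,numpy as np
a=cv2.resize(cv2.imread("pics/e2_side.png")[170:330,160:320],None,fx=3.7,fy=3.7,interpolation=3)
for u,v in [(257.4,288.6),(219.7,285.3),(240.96,315.4),(239.8,294.06)]: cv2.circle(a,(int((u-159.5)*3.7),int((v-169.5)*3.7)),4,(0,255,0),-1)
cv2.imwrite("pics/e2_crop.png",a)
a=cv2.resize(cv2.imread("pics/e2_wrist.png")[160:350,160:400],None,fx=3,fy=3,interpolation=3)
for u,v in [(234.1,231.9),(318.6,231.9)]: cv2.circle(a,(int((u-159.5)*3),int((v-159.5)*3)),4,(0,255,0),-1)
cv2.imwrite("pics/e2_crop2.png",a)
```

```text
(no output)
```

View pics/e2_crop.png

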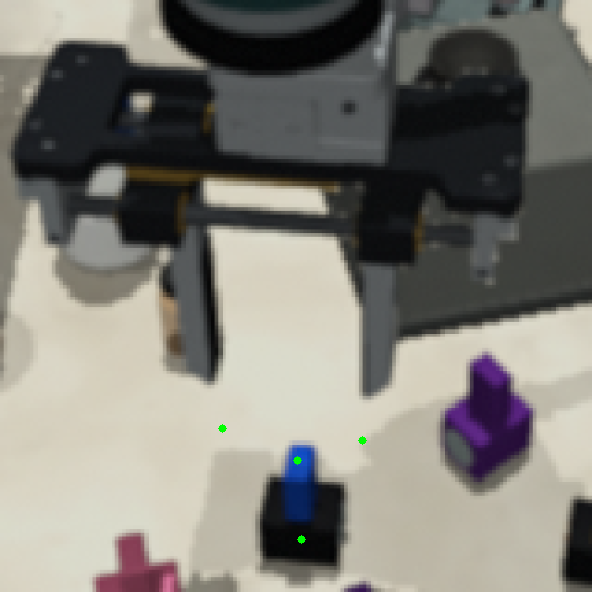

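View pics/e2_crop2.png

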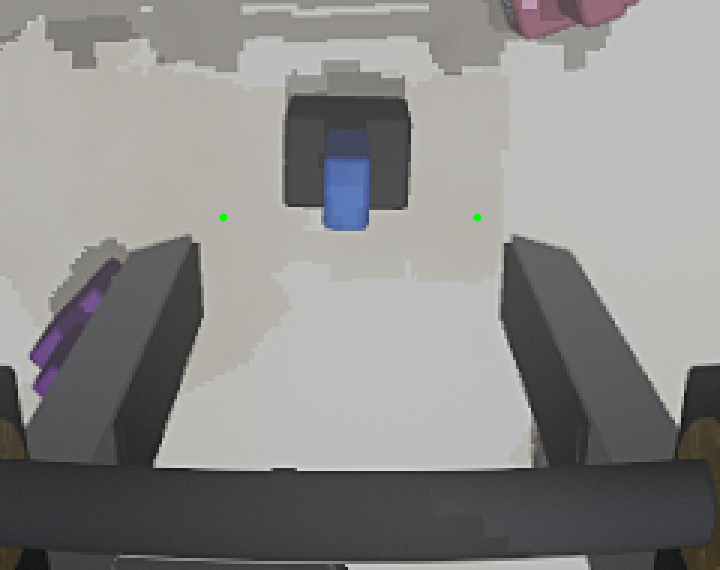

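The side and wrist views both show the real fingertips about 25–30 mm higher than the nose length implies. They closed just above the fin. Touching the bare worktop will give the true tip offset.

Run:
```python
from h import *
gripper_to(.0,10)
r.move_to([.51,.255,.07],q_down(-.05))
snap("side","f_side")
f0=telemetry.current_wrist_force()
print(r.move_l([.51,.255,.03],vel=.06,guard=4),telemetry.current_ee_pos())
print(r.move_l([.51,.255,-.012],vel=.025,guard=4),telemetry.current_ee_pos(),telemetry.current_wrist_force()-f0)
snap("side","f2_side")
r.move_l([.51,.255,.08],vel=.1)
print(telemetry.current_t())
```

```text
False [0.51021611 0.25506712 0.03003994]
False [ 0.5101323   0.25503881 -0.01185439] [-0.71017399  0.75823121 -0.45159948]
18.975
```

Run:
```python
import cv2
for n in("f_side","f2_side"):
    cv2.imwrite(f"pics/{n}_c.png",cv2.resize(cv2.imread(f"pics/{n}.png")[170:330,150:350],None,fx=3,fy=3,interpolation=3))
```

```text
(no output)
```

View pics/f2_side_c.png

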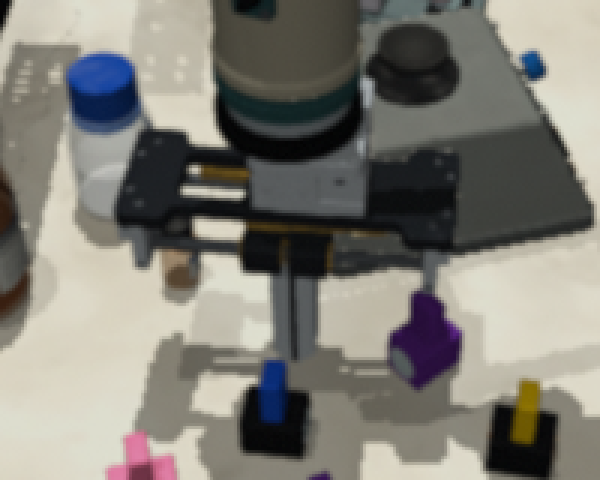

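Run:
```python
from h import *
ks=vision.get_calibration("side")
for y in (.255,.263): print(proj(ks,[[.51,y,z] for z in (0,.01,.02,.03,.04)]).round(1).tolist())
```

```text
[[248.0, 286.8], [247.9, 283.2], [247.8, 279.6], [247.7, 275.9], [247.5, 272.2]]
[[247.6, 290.3], [247.5, 286.8], [247.4, 283.2], [247.3, 279.5], [247.1, 275.8]]
```

View pics/f_side_c.png

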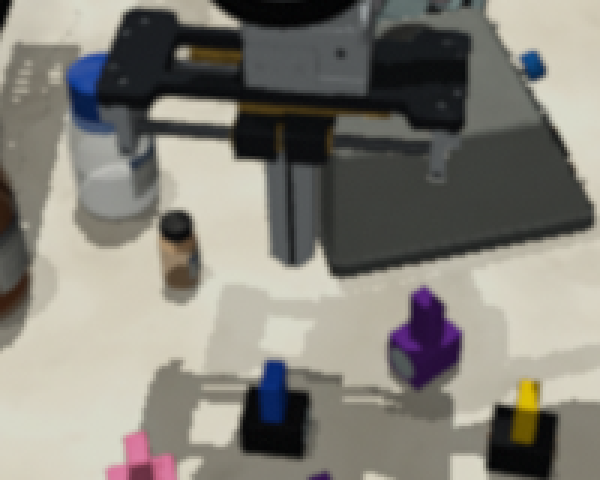

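Seen in the side view, the tips are about 15 mm *above* the TCP point. Continuing the touch probe a little deeper, guarded and slow.

Run:
```python
from h import *
r.move_l([.51,.255,-.008],vel=.15)
r.hold(.2)
f0=telemetry.current_wrist_force()
print(r.move_l([.51,.255,-.03],vel=.02,guard=4),telemetry.current_ee_pos(),telemetry.current_wrist_force()-f0)
r.move_l([.51,.255,.02],vel=.12)
print(telemetry.current_t())
```

```text
True [ 0.51018189  0.25507199 -0.01273169] [-0.40382143 -0.56555271  3.72974079]
20.8167
```

Contact came at TCP z = −0.0127, so the tips sit 12.7 mm behind the TCP rather than 25 mm ahead. I'll use that offset from here and regrasp.

```bash
echo 'NOSE=-.0127' >> h.py
python3 - <<'E'
from h import *
p=[.5163,.3168]; a=-0.055
r.move_l([.51,.255,.08],vel=.2)
gripper_to(.05,20)
r.move_to([*p,.08],q_down(a))
print(r.move_l([*p,.0315+NOSE],vel=.1,guard=5), telemetry.current_ee_pos())
gripper_to(.0,20); print("open",telemetry.current_opening())
f0=telemetry.current_wrist_force()
r.move_l([*p,.20],vel=.2)
print("open",telemetry.current_opening(),telemetry.current_wrist_force()-f0)
snap("wrist","g_wrist"); snap("side","g_side");print(telemetry.current_t())
E
```

```text
False [0.51675964 0.31667033 0.0192165 ]
open 0.011884694562582307
open 0.01188185187582438 [-0.5428161  -0.0329824  -3.29179838]
25.1167
```

View pics/g_wrist.png

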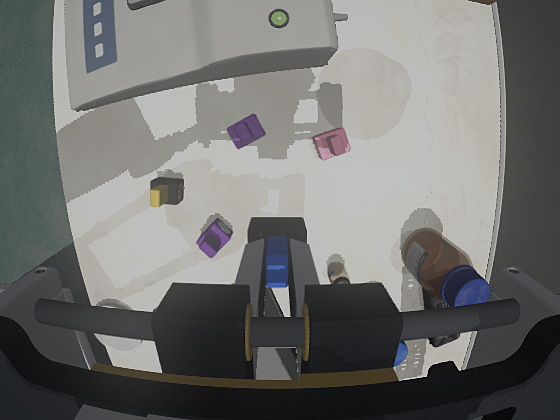

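View pics/g_side.png

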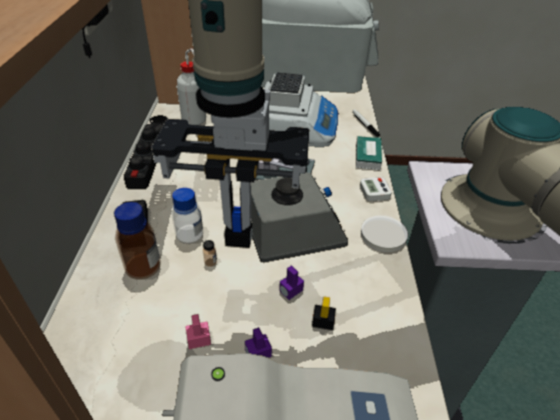

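The block is held: opening 11.9 mm on the 12 mm fin, and the side view shows it lifted. Now I need a close view of the tester.

Run:
```python
from h import *
import pickle
r.move_to([.475,-.19,.22],q_down(-.22)); r.hold(.2)
print(telemetry.current_opening(),telemetry.current_ee_pos())
k,im=snap("wrist","h_wrist"); pickle.dump((k,im),open("h.pkl","wb"))
for t in ["pocket_floor","lever_pivot","lever_knob","key_top","tester"]:
    print(t,[( [round(float(v),4) for v in d["at"]],round(float(d["score"]),2)) for d in models.mark_of(t,"wrist")[:2]])
cv2.imwrite("pics/h_crop.png",cv2.resize(im[40:200,180:360,::-1],None,fx=4,fy=4,interpolation=cv2.INTER_CUBIC)[:600])
print(telemetry.current_t())
```

```text
0.011886158773552076 [ 0.47533802 -0.18931779  0.21993675]
pocket_floor [([0.5014, -0.1043, 0.0098], 0.89)]
lever_pivot [([0.4987, -0.0679, 0.0463], 0.65)]
lever_knob [([0.4267, -0.0462, 0.0569], 0.75)]
key_top [([0.4168, -0.1241, 0.0705], 0.85)]
tester [([0.4659, -0.0961, -0.0021], 0.68), ([0.4773, -0.1897, 0.2304], 0.34)]
27.4667
```

View pics/h_wrist.png

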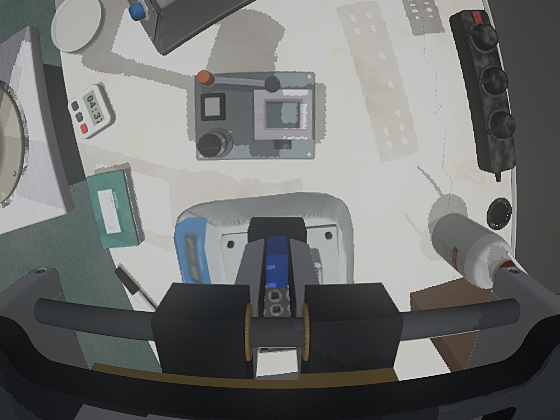

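View pics/h_crop.png

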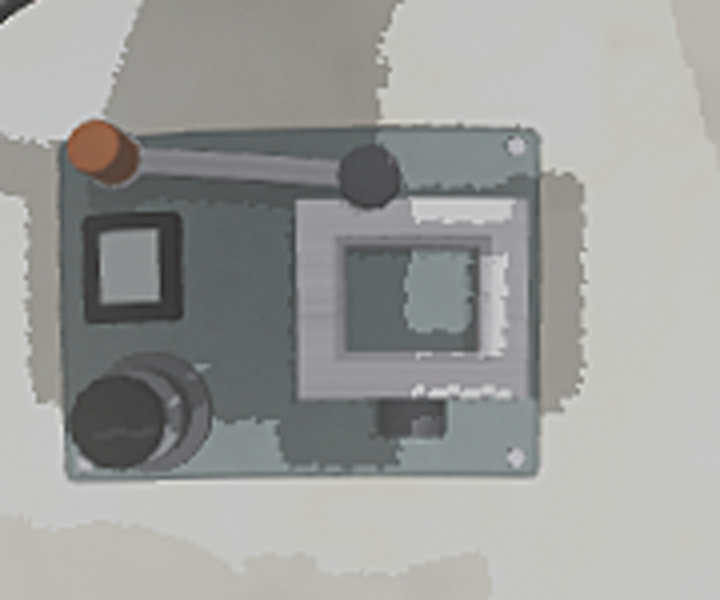

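```bash
cat > tf.py <<'E'
from h import *
import pickle
from scipy.optimize import least_squares
k,im=pickle.load(open("h.pkl","rb"))
def px(c): return np.array(c,float)/4+[180,40]-.375
T=[((.035-.0225,-.0185+.0,.036),0)]
# tester frame points (origin base centre); pocket centre (.035,py)
E
python3 - <<'E'
from tf import *
# pocket centre y in the tester unknown -> use pocket frame (origin pocket centre)
obs=[]
for (sx,sy),c in zip([(-1,1),(1,1),(1,-1),(-1,-1)],[(335,236),(492,236),(492,362),(335,362)]): obs.append(((sx*.0225,sy*.0185,.036),c,1))
obs.append(((-.08,-.033,.07),(120,421),1))
obs.append(((-.012,.034,.05),(369,176),.5))
def W(p,P):
    P=np.atleast_2d(P);c,s=np.cos(p[2]),np.sin(p[2]); return np.column_stack([p[0]+c*P[:,0]-s*P[:,1],p[1]+s*P[:,0]+c*P[:,1],P[:,2]])
A=np.array([o[0] for o in obs]);U=px([o[1] for o in obs]);w=np.array([o[2] for o in obs])
f=lambda p:((proj(k,W(p,A),True)-U)*w[:,None]).ravel()
s=least_squares(f,[.501,-.105,-.22]); print(s.x,f(s.x).reshape(-1,2).round(2).tolist())
p=s.x
v=cv2.resize(im[40:190,180:360,::-1],None,fx=4,fy=4,interpolation=cv2.INTER_CUBIC).copy()
def poly(P,col):
    u=((proj(k,W(p,P),True)-[180,40]+.375)*4).astype(int); cv2.polylines(v,[u.reshape(-1,1,2)],True,col,1)
R4=lambda hx,hy,z,ox=0,oy=0:[(ox-hx,oy+hy,z),(ox+hx,oy+hy,z),(ox+hx,oy-hy,z),(ox-hx,oy-hy,z)]
poly(R4(.0225,.0185,.036),(0,255,0)); poly(R4(.0195,.0155,.033),(0,255,255));poly(R4(.0195,.0155,.010),(255,0,255)); 
poly(R4(.075,.055,.010,-.035,0),(0,0,255))
th=np.linspace(0,6.28,40); poly([(-.08+.013*np.cos(t),-.033+.013*np.sin(t),.07) for t in th],(0,255,0))
cv2.imwrite("pics/h_fit.png",v)
# knob at z=.075 centre crop (97,146)
kn=ray_to_z(k,px([(97,146)]),.075,True)[0]
pv=W(p,[(-.012,.034,.044)])[0]; print("knob",kn,"pivot",pv,"dist",np.hypot(*(kn-pv)[:2]))
d=kn-pv; ang=np.arctan2(d[1],d[0])-p[2]; print("lever angle", (ang-(np.pi-.35)))
print("key",W(p,[(-.08,-.033,.07)]))
for z in (0,.02): print("block check", W(p,[(0,0,0)]))
E
```

```text
[ 0.50179932 -0.10597923 -0.21588202] [[0.12, -0.35], [0.32, -0.27], [0.23, 0.07], [0.28, 0.04], [-1.05, 0.55], [0.32, -0.11]]
knob [ 0.42957178 -0.04819884  0.075     ] pivot [ 0.49736097 -0.07019793  0.044     ] dist 0.07126945253920913
lever angle 0.25208243354071147
key [[ 0.41658739 -0.1210765   0.07      ]]
block check [[ 0.50179932 -0.10597923  0.        ]]
block check [[ 0.50179932 -0.10597923  0.        ]]
```

View pics/h_fit.png

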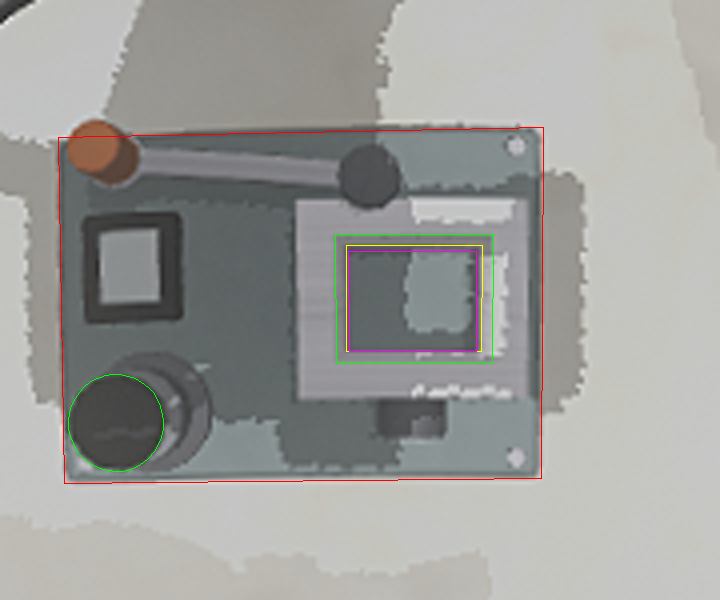

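Run:
```python
from tf import *
e=[.47533802,-.18931779,.21993675]; a=-.22
v=cv2.resize(im[200:300,220:340,::-1],None,fx=6,fy=6,interpolation=0).copy()
c,s=np.cos(a),np.sin(a)
for b in BLOCK:
    w=np.column_stack([e[0]+c*b[:,0]-s*b[:,1],e[1]+s*b[:,0]+c*b[:,1],b[:,2]+e[2]-.0192]); u=((proj(k,w,True)-[220,200]+.5)*6).astype(int)
    for i,j in [(0,1),(2,3),(4,5),(6,7),(0,2),(2,6),(6,4),(4,0),(1,3),(3,7),(7,5),(5,1)]: cv2.line(v,tuple(map(int,u[i])),tuple(map(int,u[j])),(0,255,0),1)
cv2.imwrite("pics/h_blk.png",v)
```

```text
(no output)
```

View pics/h_blk.png

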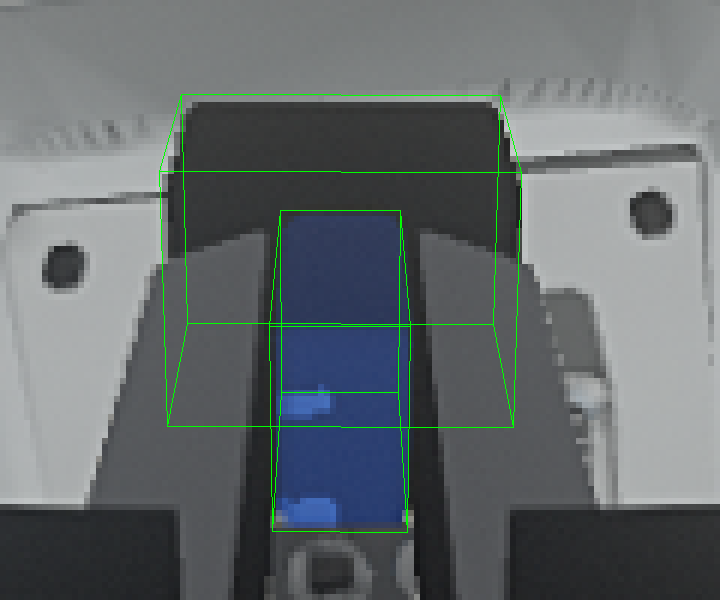

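The held block overlays the model to within 1 mm, and the tester fit is good: pocket (0.5018, −0.1060), yaw −0.216, lever ≈0.25. Inserting the block.

Run:
```python
from h import *
x,y,a=.5018,-.1056,-.216
r.move_to([x,y,.12],q_down(a))
r.move_l([x,y,.062],vel=.12); r.hold(.1)
print(telemetry.current_ee_pos())
f0=telemetry.current_wrist_force()
print(r.move_l([x,y,.0285],vel=.04,guard=7),telemetry.current_ee_pos(),(telemetry.current_wrist_force()-f0).round(2),telemetry.current_torque().round(2),telemetry.current_opening())
snap("side","i_side"); snap("wrist","i_wrist");print(telemetry.current_t())
```

```text
[ 0.50295343 -0.10636286  0.06328459]
True [ 0.50109984 -0.10536456  0.02883797] [ 0.02 -0.83  5.11] [-0.01  0.14  0.01] 0.011875249287715297
29.6833
```

Resistance appeared at TCP z = 0.0288, where full seating is expected at about 0.029. Releasing, lifting and looking.

Run:
```python
from h import *
import pickle
gripper_to(.030,20)
e=telemetry.current_ee_pos()
r.move_l([e[0],e[1],.15],vel=.2)
r.move_to([.475,-.19,.20],q_down(-.216)); 
k,im=snap("wrist","j_wrist"); pickle.dump((k,im),open("h.pkl","wb")); snap("side","j_side")
v=cv2.resize(im[20:170,180:380,::-1],None,fx=4,fy=4,interpolation=cv2.INTER_CUBIC)
cv2.imwrite("pics/j_crop.png",v); print(telemetry.current_t())
```

```text
31.5417
```

View pics/j_crop.png

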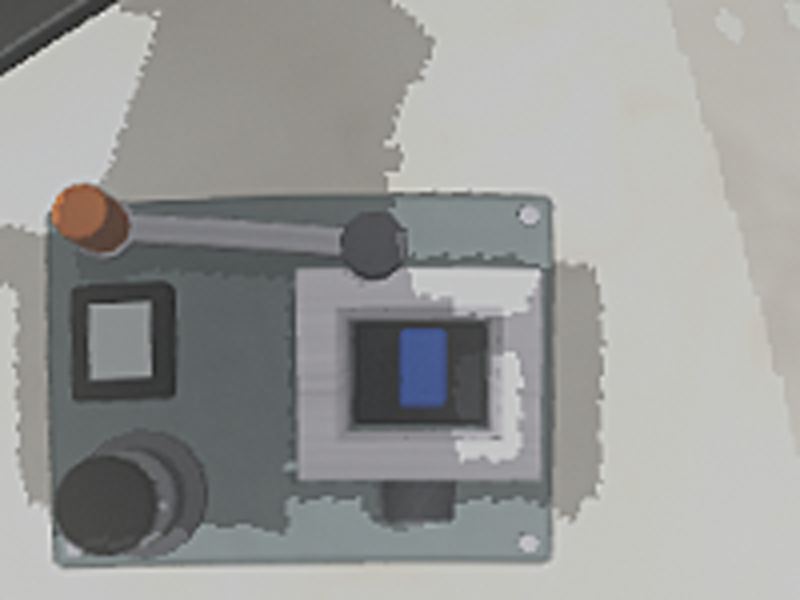

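View pics/j_wrist.png

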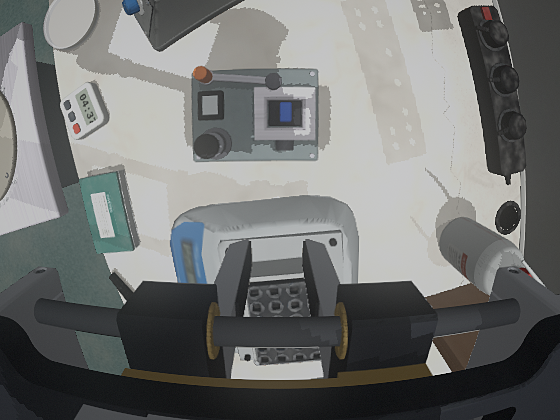

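Run:
```python
from tf import *
for z in (0,.01): print(z,ray_to_z(k,[(155,50),(180,38.7),(210,20)],z,True)[:,:2].round(3).tolist())
kt=vision.get_calibration("top");ks=vision.get_calibration("side")
# hotplate top face corners in the top view: (302,196) tr,(319,252) br ; side view top-near corners (258,221),(330,211) far right (311,176)
for z in (0,.06,.09,.12,.15): print(z,"top tl,tr,bl,br",ray_to_z(kt,[(250,212),(304,196)],z)[:,:2].round(3).tolist(),"side nearL nearR farR",ray_to_z(ks,[(262,221),(330,211),(312,175)],z)[:,:2].round(3).tolist())
im=cv2.imread("pics/j_side.png"); cv2.imwrite("pics/j_sidec.png",cv2.resize(im[130:270,220:370],None,fx=4,fy=4,interpolation=3))
im=cv2.imread("pics/a_top.png"); cv2.imwrite("pics/j_topc.png",cv2.resize(im[170:290,230:400],None,fx=4,fy=4,interpolation=3))
```

```text
0 [[0.364, 0.015], [0.399, 0.019], [0.44, 0.032]]
0.01 [[0.367, 0.012], [0.401, 0.016], [0.441, 0.028]]
0 top tl,tr,bl,br [[0.493, 0.193], [0.537, 0.059]] side nearL nearR farR [[0.496, 0.081], [0.352, 0.04], [0.389, -0.085]]
0.06 top tl,tr,bl,br [[0.486, 0.19], [0.529, 0.062]] side nearL nearR farR [[0.492, 0.145], [0.362, 0.108], [0.395, -0.005]]
0.09 top tl,tr,bl,br [[0.483, 0.188], [0.524, 0.063]] side nearL nearR farR [[0.49, 0.177], [0.367, 0.142], [0.398, 0.035]]
0.12 top tl,tr,bl,br [[0.48, 0.186], [0.52, 0.064]] side nearL nearR farR [[0.488, 0.209], [0.371, 0.176], [0.401, 0.074]]
0.15 top tl,tr,bl,br [[0.476, 0.184], [0.516, 0.066]] side nearL nearR farR [[0.486, 0.241], [0.376, 0.21], [0.404, 0.114]]
```

View pics/j_topc.png

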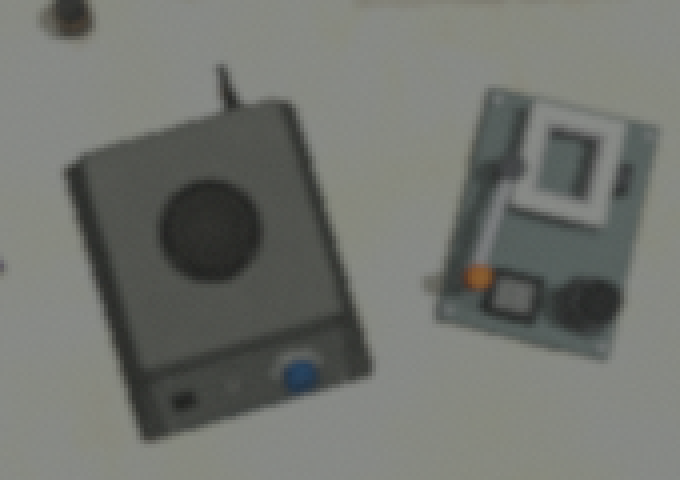

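View pics/j_sidec.png

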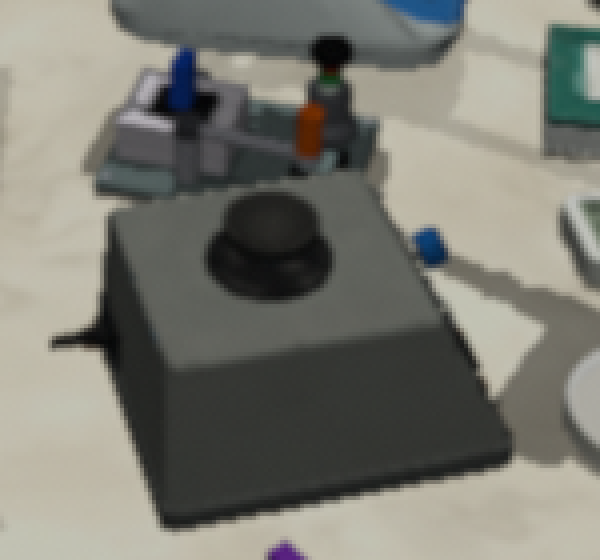

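The block sits square and home in the pocket, fin blue at (285,112) in the wrist view. The hotplate top is about 0.1 m and clear of the gripper. Swinging the lever with the closed fingers from behind the knob.

Run:
```python
from h import *
X,Y,A=.5018,-.1060,-.216; Z=.055+NOSE
def pt(th,R,d,z=Z):
    f=np.pi-.35+th; u=np.array([np.cos(f),np.sin(f)]); t=np.array([-u[1],u[0]])
    q=np.array([-.012,.034])+R*u-d*t; c,s=np.cos(A),np.sin(A)
    return [X+c*q[0]-s*q[1],Y+s*q[0]+c*q[1],z]
gripper_to(0,15)
q=q_down(A)
r.move_to(pt(.25,.062,.024,.15),q)
print("down",r.move_l(pt(.25,.062,.024),vel=.15,guard=6),telemetry.current_ee_pos())
for th,R,d in [(.25,.062,.016),(.6,.062,.016),(.95,.062,.016),(1.3,.062,.016),(1.6,.063,.017),(1.8,.067,.019),(1.92,.070,.020)]:
    g=r.move_l(pt(th,R,d),vel=.10,guard=8); print(th,g,telemetry.current_ee_pos().round(4))
    if g: break
else:
    print("push",r.move_l(pt(1.92,.070,.014),vel=.03,guard=5),telemetry.current_ee_pos(),"want contact",pt(1.92,.070,.020))
snap("wrist","k_wrist"); snap("side","k_side"); print(telemetry.current_t(),telemetry.current_wrist_force())
```

```text
down False [ 0.44695116 -0.02888626  0.04288349]
0.25 False [ 0.444  -0.0363  0.0431]
0.6 False [ 0.4348 -0.0564  0.0425]
0.95 False [ 0.4338 -0.0785  0.0422]
1.3 False [ 0.4401 -0.1001  0.0421]
1.6 True [ 0.4476 -0.1085  0.0421]
35.4333 [-1.09881106  0.15955956 -1.23052044]
```

View pics/k_wrist.png

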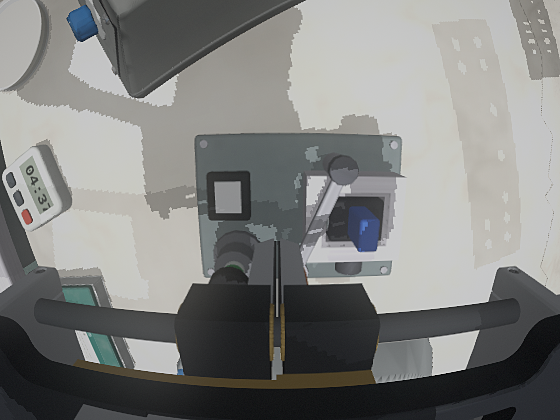

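Run:
```python
from h import *
im=cv2.imread("pics/k_side.png"); cv2.imwrite("pics/k_sidec.png",cv2.resize(im[110:210,210:350],None,fx=5.5,fy=5.5,interpolation=3))
im=cv2.imread("pics/k_wrist.png"); cv2.imwrite("pics/k_wc.png",cv2.resize(im[120:300,180:420],None,fx=3.3,fy=3.3,interpolation=3))
print(telemetry.current_wrist_force(),telemetry.current_ee_pos())
```

```text
[-1.09881106  0.15955956 -1.23052044] [ 0.44448697 -0.10670597  0.04135553]
```

View pics/k_sidec.png

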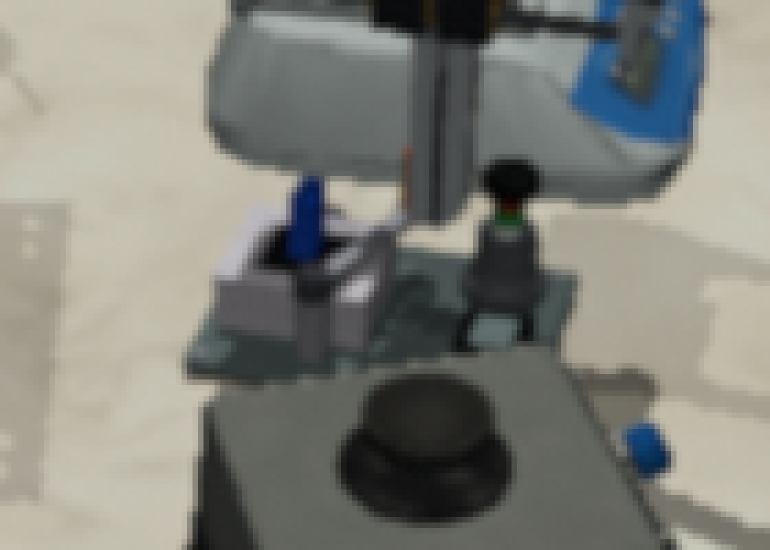

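View pics/k_wc.png

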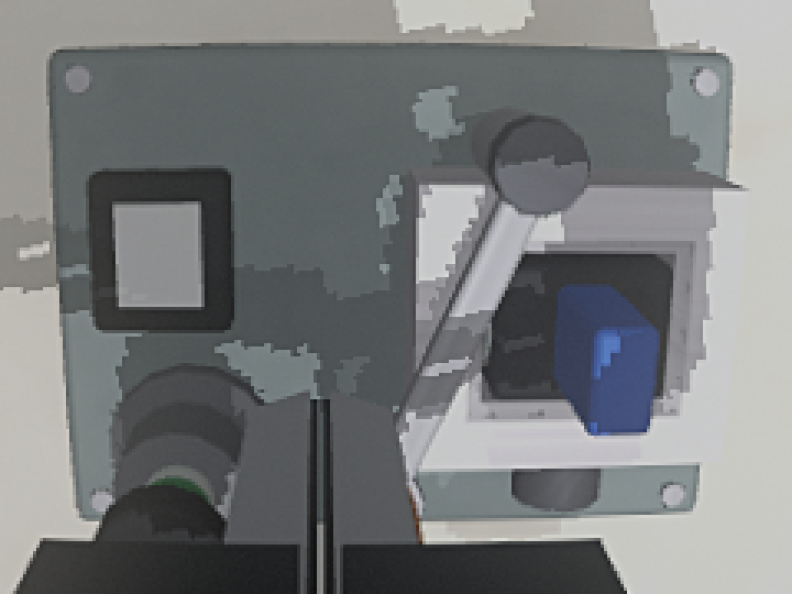

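Run:
```python
from tf import *
def W(p,P):
    P=np.atleast_2d(P);c,s=np.cos(p[2]),np.sin(p[2]); return np.column_stack([p[0]+c*P[:,0]-s*P[:,1],p[1]+s*P[:,0]+c*P[:,1],P[:,2]])
print(k["position"])
for n,b in [("z10",.010),("z16",.016)]:
    v=cv2.resize(im[80:145,250:330,::-1],None,fx=9,fy=9,interpolation=0).copy()
    for hx,hy,z,col in [(.0225,.0185,.036,(255,255,0)),(.018,.014,b+.028,(0,255,0)),(.006,.01,b+.058,(0,0,255)),(.006,.01,b+.028,(0,160,255))]:
        P=[(-hx,hy,z),(hx,hy,z),(hx,-hy,z),(-hx,-hy,z)]
        u=((proj(k,W([.5018,-.1060,-.216],P),True)-[250,80]+.5)*9).astype(int); cv2.polylines(v,[u.reshape(-1,1,2)],True,col,1)
    cv2.imwrite(f"pics/l_{n}.png",v)
a=cv2.imread("pics/l_z10.png");b=cv2.imread("pics/l_z16.png"); cv2.imwrite("pics/l.png",cv2.resize(np.vstack([a,b]),None,fx=.5,fy=.5,interpolation=cv2.INTER_AREA))
```

```text
[ 0.49086943 -0.11785353  0.39121894]
```

View pics/l_z10.png

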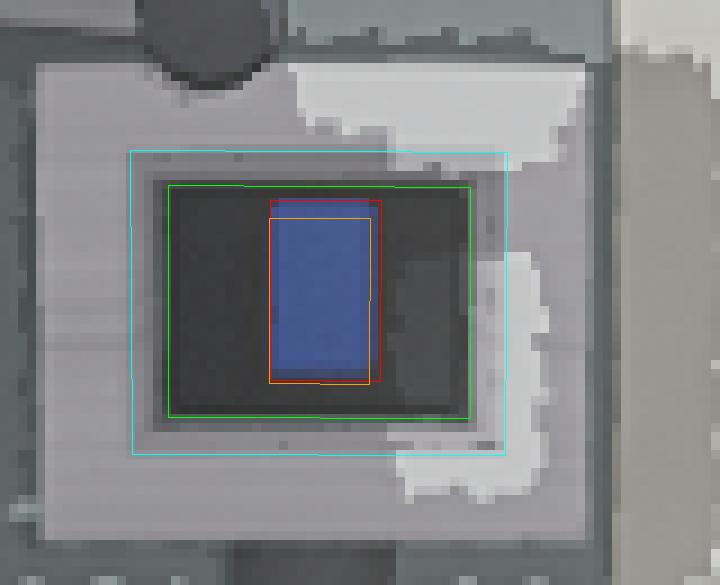

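View pics/l_z16.png

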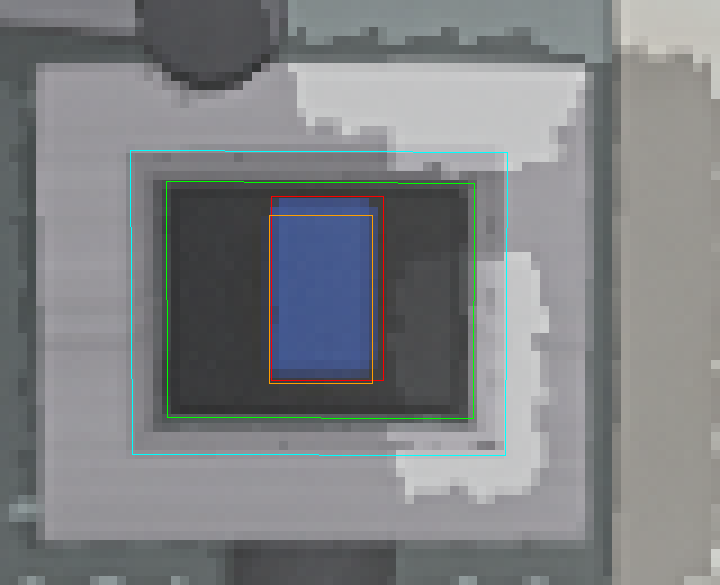

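Run:
```python
from h import *
k=vision.get_calibration("wrist")
def px(c): return np.array(c,float)/3.3+[180,120]-.35
def T(w):
    d=np.atleast_2d(w)[:,:2]-[.5018,-.1060]; c,s=np.cos(.216),np.sin(.216); return np.column_stack([c*d[:,0]-s*d[:,1],s*d[:,0]+c*d[:,1]])*1000
# pivot cap, arm left/right edges at rows 250 and 400 (z .047)
print("cap",T(ray_to_z(k,px([(542,165)]),.052,True)))
print("arm L/R", T(ray_to_z(k,px([(482,240),(535,240),(420,370),(478,370)]),.047,True)).round(1).tolist())
print("body corner TL",T(ray_to_z(k,px([(490,258),(672,262)]),.038,True)).round(1).tolist())
print("tool",T([telemetry.current_ee_pos()]))
print("key head right edge/finger left",T(ray_to_z(k,px([(232,520)]),.07,True)))
```

```text
cap [[-17.10620299  36.46386899]]
arm L/R [[-26.5, 22.1], [-16.8, 22.2], [-37.1, -2.3], [-26.3, -2.4]]
body corner TL [[-23.5, 16.8], [12.7, 16.2]]
tool [[-55.82991642 -12.97314071]]
key head right edge/finger left [[-70.44337757 -21.68741467]]
```

No sign that the block is high: in the image the arm already lies over its corner. The stop came from geometry, because at θ≈1.5 my fingertip corner was pushing the knob almost radially, away from the key. I'll push the arm's flat side instead, with tips at 42.5 mm.

Run:
```python
from h import *
X,Y,A=.5018,-.1060,-.216; Z=.0425+NOSE
def W(x,y,z=Z):
    c,s=np.cos(A),np.sin(A); return [X+(c*x-s*y)/1000,Y+(s*x+c*y)/1000,z]
def cpt(th,R,gap):
    f=np.pi-.35+th; u=np.array([np.cos(f),np.sin(f)]); t=np.array([-u[1],u[0]])
    q=np.array([-12,34])+R*u-(4+gap)*t; return q-[12.5,-8]
r.move_l(W(-60,0,.044),vel=.1)
print("down",r.move_l(W(-60,0),vel=.08,guard=5),telemetry.current_ee_pos())
f0=telemetry.current_wrist_force()
for th in (1.45,1.6,1.75):
    g=r.move_l(W(*cpt(th,50,0)),vel=.08,guard=8); print(th,g,telemetry.current_ee_pos().round(4))
    if g: break
else:
    print("push",r.move_l(W(-24,-8),vel=.04,guard=6),telemetry.current_ee_pos(),"stop expected",W(-28.5,-8))
print((telemetry.current_wrist_force()-f0).round(2))
k,im=snap("wrist","m_wrist"); snap("side","m_side"); print(telemetry.current_t())
cv2.imwrite("pics/m_c.png",cv2.resize(im[100:300,180:420,::-1],None,fx=3,fy=3,interpolation=3))
```

```text
down False [ 0.44261022 -0.09304148  0.02934771]
1.45 False [ 0.4533 -0.0964  0.0301]
1.6 False [ 0.4584 -0.1011  0.0299]
1.75 False [ 0.4649 -0.1049  0.0298]
push False [ 0.47685528 -0.10876892  0.02982784] stop expected [np.float64(0.4722476727048424), np.float64(-0.10770585797764175), 0.029800000000000004]
[-1.69  0.11  1.5 ]
37.3917
```

View pics/m_c.png

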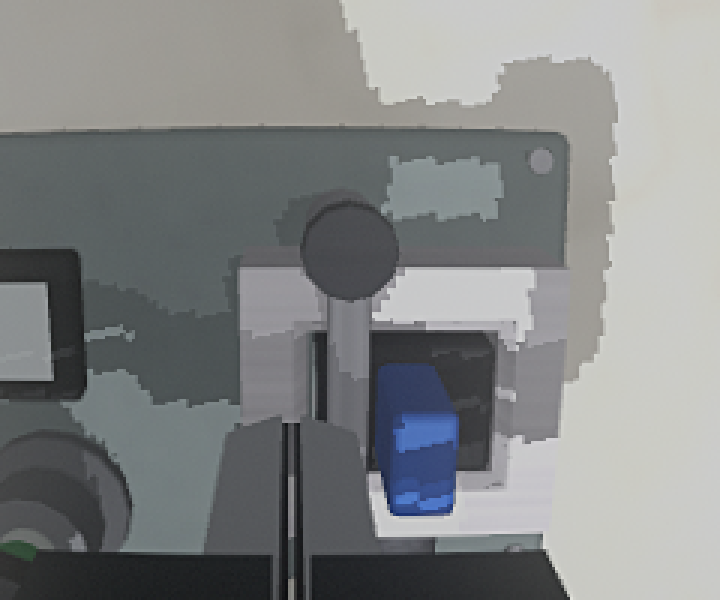

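Run:
```python
from h import *
X,Y,A=.5018,-.1060,-.216; Z=.0425+NOSE
def W(x,y,z=Z):
    c,s=np.cos(A),np.sin(A); return [X+(c*x-s*y)/1000,Y+(s*x+c*y)/1000,z]
f0=telemetry.current_wrist_force()
print("push",r.move_l(W(-18,-8),vel=.03,guard=5),telemetry.current_ee_pos(),(telemetry.current_wrist_force()-f0).round(2))
r.move_l(W(-40,-8),vel=.1)
r.move_l(W(-40,-8,.12),vel=.2)
r.move_to(W(-40,-95,.2),q_down(A))
import pickle
k,im=snap("wrist","n_wrist"); snap("side","n_side"); pickle.dump((k,im),open("h.pkl","wb")); print(telemetry.current_t())
cv2.imwrite("pics/n_c.png",cv2.resize(im[40:190,180:380,::-1],None,fx=4,fy=4,interpolation=3))
```

```text
push True [ 0.47663506 -0.10873242  0.02955367] [ 0.76 -0.81  2.46]
39.1417
```

View pics/n_c.png

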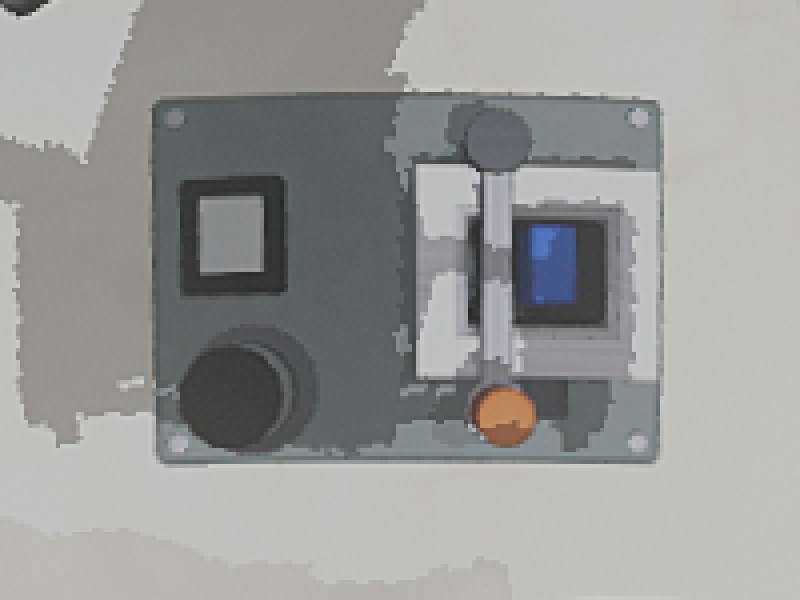

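Run:
```python
from tf import *
def T(w):
    d=np.atleast_2d(w)[:,:2]-[.5018,-.1060]; c,s=np.cos(.216),np.sin(.216); return (np.column_stack([c*d[:,0]-s*d[:,1],s*d[:,0]+c*d[:,1]])*1000).round(1)
kn=ray_to_z(k,px([(505,415)]),.075,True); pv=ray_to_z(k,px([(498,139)]),.05,True); ky=ray_to_z(k,px([(231,398)]),.07,True)
print("knob",T(kn),"pivot",T(pv),"key",T(ky),ky)
X,Y=ky[0][:2]*.5+np.array([.41659,-.12108])*.5
print(X,Y); q=q_down(-.216)
gripper_to(0,30)
r.move_to([X,Y,.11],q)
r.move_l([X,Y,.064],vel=.1); r.hold(.3)
f0=telemetry.current_wrist_force()
g=r.move_l([X,Y,.050],vel=.015,guard=1.8); print(g,telemetry.current_ee_pos(),(telemetry.current_wrist_force()-f0).round(2))
snap("side","o_side"); print(telemetry.current_t())
```

```text
knob [[-12.8 -37.3]] pivot [[-12.7  34.3]] key [[-79.8 -33.1]] [[ 0.41676301 -0.12126411  0.07      ]]
0.41667650427169445 -0.12117205693923601
True [ 0.41666405 -0.12114692  0.055439  ] [ 1.25 -0.57  2.07]
41.4667
```

Run:
```python
from h import *
X,Y=.41668,-.12117
def rd(n):
    r.hold(.4); F=np.mean([telemetry.current_wrist_force() for _ in range(3)],0); print(n,telemetry.current_ee_pos().round(4),F.round(2))
e=telemetry.current_ee_pos()
rd("now")
r.move_l([X,Y,.050],vel=.02); rd("50")
r.move_l([X,Y,.0468],vel=.02); rd("46.8")
k,im=snap("side","p_side"); kw,iw=snap("wrist","p_wrist"); print(telemetry.current_t())
cv2.imwrite("pics/p_c.png",cv2.resize(im[130:190,270:340,::-1],None,fx=10,fy=10,interpolation=3))
cv2.imwrite("pics/p_wc.png",cv2.resize(iw[150:300,180:380,::-1],None,fx=4,fy=4,interpolation=3))
```

```text
now [ 0.4166 -0.1211  0.0556] [1.1  0.46 0.79]
50 [ 0.4167 -0.1211  0.05  ] [ 1.92 -0.1   3.59]
46.8 [ 0.4167 -0.1212  0.0468] [0.21 0.88 4.82]
43.5
```

View pics/p_c.png

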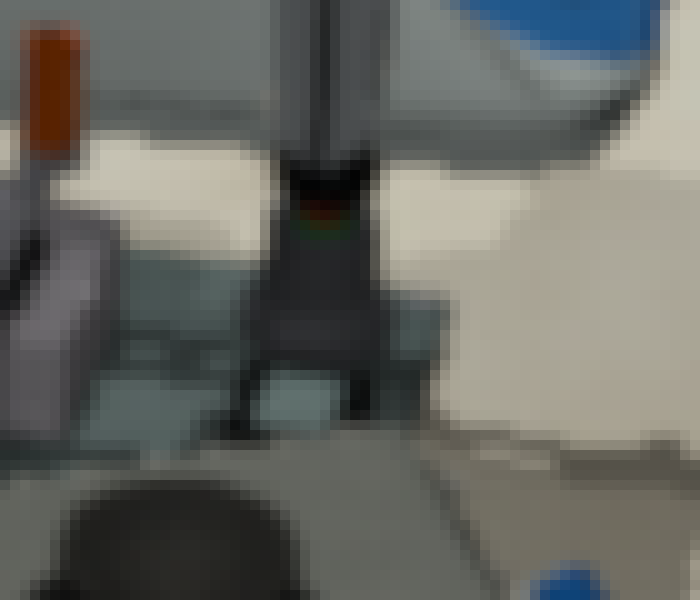

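View pics/p_wc.png

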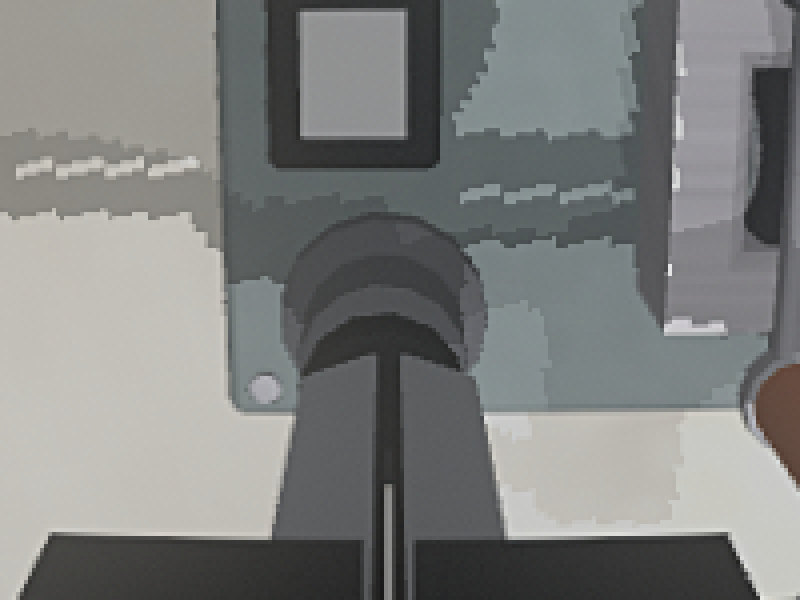

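Run:
```python
from h import *
snap("side","q_side")
for t in ("amber_center","vial_center"): print(t,[(np.round(d["at"],3).tolist(),d["score"]) for d in models.mark_of(t,"side")[:1]])
F=[]
for _ in range(6): r.hold(.1); F.append(telemetry.current_wrist_force()[2])
print(np.mean(F),telemetry.current_ee_pos(),telemetry.current_t())
```

```text
amber_center [([0.38, 0.321, 0.03], 0.75)]
vial_center [([0.588, 0.2, 0.026], 0.55)]
4.734012586319352 [ 0.41666977 -0.12116196  0.04679748] 44.25
```

View pics/q_side.png

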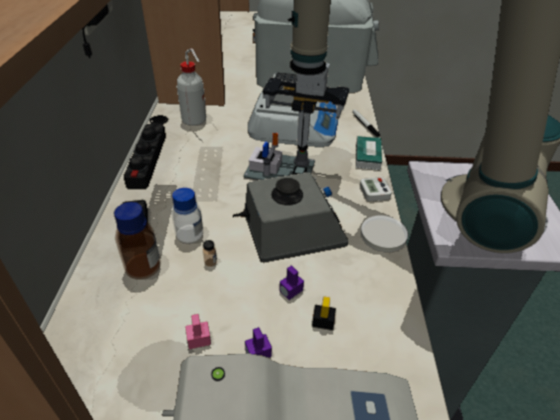

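The side view shows the block in the tester at (266,150), the lever shut with its knob at (276,140), and the gripper on the key at (303,150). The yellow block at (325,315) and the vial at (209,253) have not moved. Handing in.

Run:
```python
from h import *
print(r.sign_off())
```

```text
the job is handed in; nothing more can be done
None
```

The job is handed in at about 44 s. The blue-topped block is in the pocket, the lever is shut over it, and the closed fingertips are still holding the key down.

**What didn't go to plan**
- **Grasp:** the first one closed on nothing. The fingertips really sit about 13 mm behind the TCP, not 25 mm ahead as `r.nose_length` says. I measured this by touching the worktop, corrected for it, and the second grasp held.
- **Lever:** my first push stopped at an 8 N guard at about 1.5 rad, because the fingertips were wedging the knob. Pushing on the side of the arm then took it to its stop.

**Last checks**
- **Block:** the insertion met the floor at the expected height, the picture showed it level and at seated height, and the lever passed over it.
- **Lever:** the knob and pivot positions put it along the tester's -y, which is fully shut.
- **Key:** two estimates of the travel differ slightly. Tip height gives about 10.5 mm and spring force (4.7 N) about 9 mm; both are inside the 6–14 mm green band. The side picture shows green at the rim with red above it, though only about two pixels tall.
- **Bystanders:** the yellow-topped block and the vial are where they started, within the cameras' accuracy.

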